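# Set the stop collar on the flat of a stamping stand's ram

## Robot

A 6-joint arm with a two-finger parallel gripper is mounted at the origin on the work surface. World frame = base frame: x ahead of the robot, y to its left, z up, the work surface at z = 0. Lengths are in mm, angles in rad, forces in N, time in s.
With the tool pointing down it reaches from about 350 to 725 mm from the base axis. Payload 4.3 kg.
Tool frame: the origin (TCP) lies midway between the tips of the shut fingers; the grasp point (between the pads) lies bot.grasp_offset behind it (bot.grasp_offset is the distance from the TCP to the grasp point, in mm); z points along the fingers, y is the line along which they close (so a half turn about z gives the same grasp; the last joint's range is limited). The gripper opens to 85 mm and grips with 20 to 120 N. Pads are 22 mm wide; open, the fingers measure 114 mm over their backs; the gripper's body (76 mm by 85 mm) begins 54 mm behind the grasp point. The pads swing forward as they close: fully open they stand 13 mm farther back than shut.
Start: joints at [-1.433, 0.377, 0.081, 1.274, 0, 1.46], TCP at [141.04, -557.472, 231.329] pointing down, gripper open.
Joint ranges: [-2.72, 2.72], [-0.84, 1.66], [-1.02, 1.22], [-1.77, 2.12], [-1.37, 1.28], [-3.14, 3.14]. Speed limits (rad/s): [2.57, 2.57, 3.14, 3.14, 3.14, 3.14].

## Interface

Orientations are given as a unit quaternion [x, y, z, w].
In Python, from plant import bot, camera, get_calibration, job gives the robot as it stands. The module is installed in compiled form; this text tells all that it offers.
- The arm moves only by the tool drive_tool, never from a script. Its argument "commands" is a list of rows, each an object of numbers: "dx", "dy", "dz": the shift along the world's x, y, z scaled (see below); "rx", "ry", "rz": the turn, a rotation vector about the world's x, y, z scaled (see below); "hand": the closure, from -1 (fully open) to 1 (shut). In form: [{"dx": .., "dy": .., "dz": .., "rx": .., "ry": .., "rz": .., "hand": ..}, ...]. A call has 1 to 20 rows; each row shifts and turns the commanded pose from where the row before left it; what a row does not reach is not made up. The controller multiplies each number of a shift by 0.02 m and each number of a turn by 5 degrees. A row lasts 1/12 s, in which the tool goes at most 41.7 mm and 7.16 degrees, less where a joint would pass 70% of its speed; a pose out of reach is approached as far as the arm can. A call with a number of a shift or a turn outside -1 to 1 is refused whole. A call with a gripper value outside its range is refused whole. The fingers move at their own pace and stop on an object; "grip_force" is the grip in N (left out, the last holds). Time passes only in rows, so rows that do not move let the fingers close. It gives the time, the measured TCP pose, the force, the opening and the grip force at its end, in the units of the state.
- bot.read_state(): the state, without advancing time (a new reading comes with each control period).
- camera(name): name is "scene" or "top" or "wrist"; returns (picture, depth): 480x640x3 uint8, blue, green, red; 480x640 float32, mm along the optical axis (not along the pixel's ray), 0 where there is no reading.
- get_calibration(name): a dict with "fov_y" (degrees; the focal length in pixels is half the picture's height over the tangent of half this angle, whatever the lens; pixels are square), "cx", "cy" (the principal point, pixels), "k1" (the pictures are not rectified: a ray, as slopes to the right and down, at radius r is drawn at 1 + k1 r^2 times it, then the intrinsics apply), "pose" (4x4, takes a point from camera to world coordinates). Camera axes: x right, y down, z forward; pixel columns grow to the right and rows downward; lengths in mm; the calibration is good to about 2 mm. A picture is of the moment at which its call begins: read the wrist's pose just before it. get_calibration takes no time and is no camera call; for the wrist camera it gives the pose at the moment of the call.
- job.hand_in(): hands the job in; it is judged then, once.
The state is a dict: "time": time; "joint_positions": joint angles; "qvel": joint speeds; "joint_torque": joint torques, N m; "position": TCP position; "eef_rot": TCP orientation; "wrist_force": force on the tool from outside, world axes, zero at the start; "ft_torque": the same for the moment, N m; "gripper_width": finger opening in mm; "gripper_force": force on a finger pad.
Only numpy, scipy, OpenCV 4.12 (cv2) and the standard library are available. Lean on these libraries where they do the work, as an engineer would, in place of code of your own. Each camera call takes 0.05 s, during which the arm holds its last target. There are 200 camera calls.

## Task

The stop collar has to go back on the ram of the stamping stand. Feel for the flat by pinching the ram and turn the ram until the fingers close on the flat with it facing the front of the stand; then slip the collar over the ram's end with its clamp screw over the flat, pointing to the front, and hold it level about midway down the flat, so that I can tighten the screw. Finish still holding the collar there (do not let go of it or let it slide down), and leave the other things on the bench where they are.

Things in the scene. Friction and masses are not known exactly. Their poses are not given: they have to be found in the camera images.
- stand: Hand stamping stand bolted to the bench: green cast C-frame, foot 165 x 110 x 18 mm, column and arm 52 mm wide, 115 mm high. Origin: on the bench, under the ram's axis. x points to its front (the open side, away from the robot; the column is on -x), y to its left, z up. The bare-steel upright ram, 22 mm in diameter, stands 65 mm proud of the brass bush in its arm.
- guide (a point): Point on the ram's axis at the top face of the brass bush, 120 mm above the bench, axes as the stand's; fixed to the frame, so it does not turn with the ram. The ram turns in the bush with a slight drag (0.03 N m), stays where it is left and cannot slide up or down. Above the bush it is round for 20 mm, then comes the flat.
- ram_top (a point): Centre of the ram's top end, 65 mm above the bush; fixed axes, it does not turn with the ram. One flat, 4 mm deep and 17 mm wide, is milled on one side of the ram over its top 45 mm; its top 5 mm tapers, from 22 to 16 mm.
- flat_mid (a point): Point on the ram's axis halfway down the flat, 42.5 mm above the bush; fixed axes. Pinched squarely on the flat the ram is 18 mm thick, elsewhere 22 mm, in between where a pad catches the flat's edge. Where the flat faces is not given: at the start it is somewhere on the stand's left, 0.5 to 2.9 rad counterclockwise from the front, seen from above.
- collar: Stop collar lying flat and loose on the bench: bare steel ring, 40 mm outside, 18 mm tall, bore 23.6 mm, about 120 g. Origin: centre of its underside, z up. x points from the bore's centre to its one clamp screw. The screw's 5 mm point stands 3.6 mm into the bore, so the collar goes over the ram's end only with the screw over the flat (within 15 degrees it slips on freely).
- screw_head (a point): Centre of the collar's clamp screw head: dark cap head, 10 mm in diameter, standing out 9.5 mm from the rim, 26.5 mm from the collar's axis and 9 mm above its underside. Let go on the ram, the collar slides down until the screw's point rests on the lower end of the flat.
- spacer: Bystander: plain steel ring without a screw, 34 mm outside, 24 mm bore, 12 mm tall, loose on the bench. Origin: centre of its underside. It and the collar lie one on either side of the stand.
- hexkey: Bystander: dark L-shaped hex key, 100 x 30 mm, 5 mm thick, lying on the bench in front of the stand. Origin: on the bench, midway along the long leg.
- tub: Bystander: clear plastic tub of copper plaques, 115 x 160 x 50 mm. Origin: centre of its underside.
- hammer: Bystander: hammer with a wooden handle, about 300 mm long, lying on the bench, handle to its -x.
Not all that is in view belongs to the job. Leave any brown or yellow look-alike of the collar alone.

How it is judged (in metres and radians):
On the way:
1. the fingers pinch the ram on its flat while the flat faces the front of the stand, within 20 degrees (ram_c0 is the flat's face) (contact force between the fingers and ram_c0 above 2 N and x of ram_c0 in the frame of guide above 0.0047 m), for 0.2 s.
At the end, for the whole second after the job is handed in: The fingers still grip the collar (over 3 N); it is on the ram (axes within 3 mm), level within 0.15 rad, at rest, its middle within 12 mm of the flat's middle, its screw on the flat and pointing to the front within 25 degrees; the other things within 30 mm of where they were (z of collar in the frame of guide between 0.0215 and 0.0455 m and horizontal distance between collar and guide below 0.003 m and angle between collar's own z axis and vertical below 0.15 rad and x of screw_head in the frame of guide above 0.0235 m and x of ram_c0 in the frame of guide above 0.0045 m and contact force between the fingers and collar above 3 N and linear speed of collar below 0.02 m/s and distance of each of spacer, hexkey, tub, hammer from where it was at the start of the episode below 0.03 m); the arm keeps its last pose, push and grip.
It fails at once if the spacer, hex key, tub or hammer is shoved more than 50 mm (distance of any of spacer, hexkey, tub, hammer from where it was at the start of the episode above 0.05 m).
It also fails if it takes over 59 s, if anything falls off the work surface, if the arm or the gripper's body presses on something with over 40 N, if the wrist force passes 120 N, or if a joint passes its speed limit or range.

## Working session

There is one attempt and no reset: what is moved stays moved. The work goes in short steps, Python scripts to look and compute and a tool call to move; the robot and the scene stay as the last step left them, time stands still between calls to the robot, and variables do not carry over. Pictures are saved under pics/ and viewed, at most 10 in all, crops included, and the job is handed in when it is done.

Besides the shell and the picture viewer there is one more tool, called after "Request:" by a JSON object that holds its "api" and its "payload", one argument or row to a line. drive_tool: Moves the arm, as the interface text tells. Its arguments: {"type":"object","properties":{"commands":{"type":"array"},"grip_force":{"type":"number"}},"required":["commands"]}

```bash
mkdir -p pics
cat > h.py <<'E'
import numpy as np, cv2
from plant import bot, camera, get_calibration, job
def snap(n):
    c=get_calibration(n); im,d=camera(n); np.savez('last_'+n,im=im,d=d,**{k:np.array(v) for k,v in c.items()}); return im,d,c
def load(n):
    z=np.load('last_'+n+'.npz'); return z['im'],z['d'],{k:z[k] for k in('fov_y','cx','cy','k1','pose')}
def cloud(d,c):
    f=240/np.tan(np.radians(float(c['fov_y']))/2); K=np.array([[f,0,c['cx']],[0,f,c['cy']],[0,0,1]],float)
    v,u=np.mgrid[:480,:640]; x=(u-c['cx'])/f; y=(v-c['cy'])/f; X,Y=x.copy(),y.copy()
    for _ in range(10):
        s=1+c['k1']*(X*X+Y*Y); X,Y=x/s,y/s
    P=np.stack([X*d,Y*d,d],-1); T=np.array(c['pose']); return P@T[:3,:3].T+T[:3,3]
E
python3 - <<'E'
from h import *
s=bot.read_state(); print(s, bot.grasp_offset)
for n in('scene','top'):
    im,d,c=snap(n); cv2.imwrite(f'pics/{n}0.png',im); print(n,c)
E
```

```text
{'time': 0.0, 'joint_positions': array([-1.43329945e+00,  3.78060908e-01,  7.96293220e-02,  1.27434139e+00,
       -3.30642205e-05,  1.46045966e+00]), 'qvel': array([ 0.00058851,  0.00171144,  0.00148331,  0.00153874,  0.00205393,
       -0.00120307]), 'joint_torque': array([ 2.60868837e-03, -4.63611960e+01,  2.69870156e+01,  2.07914104e-02,
        2.34778363e-04,  6.75228279e-06]), 'position': array([ 140.93851005, -556.81000409,  230.3633811 ]), 'eef_rot': array([ 9.92331650e-01,  1.23599837e-01, -2.99516962e-05, -9.88007359e-04]), 'wrist_force': array([-0.1953042 ,  0.99103916, -0.78589935]), 'ft_torque': array([ 0.00212057, -0.01518632,  0.02792013]), 'gripper_force': 0.0, 'gripper_width': 85.22771079575493} 18.700000000000003
scene {'fov_y': 55.943630624666966, 'cx': 320.9229828851192, 'cy': 238.83322879715178, 'k1': 0.009773200671951632, 'pose': array([[ 8.59658089e-01,  3.30358967e-01, -3.89680539e-01,
         9.77345343e+02],
       [ 5.10841539e-01, -5.63901127e-01,  6.48888620e-01,
        -6.50104160e+02],
       [-5.37512056e-03, -7.56887357e-01, -6.53523249e-01,
         7.67484898e+02],
       [ 0.00000000e+00,  0.00000000e+00,  0.00000000e+00,
         1.00000000e+00]])}
top {'fov_y': 49.03687835264314, 'cx': 318.0594219993135, 'cy': 216.47204436640675, 'k1': -0.05087185786402473, 'pose': array([[ 3.33418158e-03, -9.90583260e-01,  1.36871065e-01,
         4.51333856e+02],
       [-9.99788762e-01, -5.26228246e-04,  2.05463762e-02,
        -1.75383426e+01],
       [-2.02808709e-02, -1.36910658e-01, -9.90375766e-01,
         1.32581696e+03],
       [ 0.00000000e+00,  0.00000000e+00,  0.00000000e+00,
         1.00000000e+00]])}
```

View pics/scene0.png

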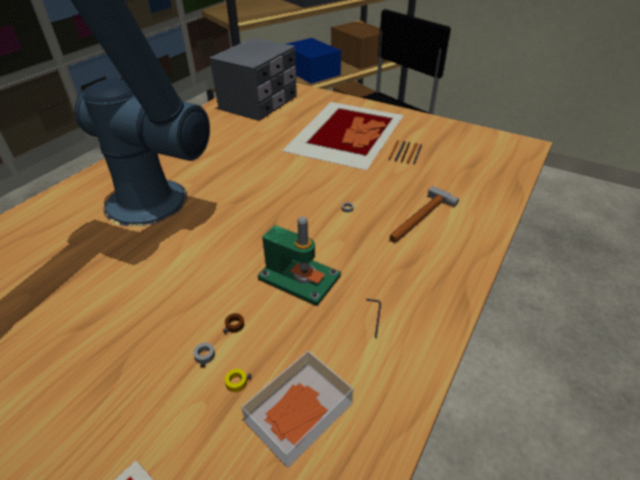

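View pics/top0.png

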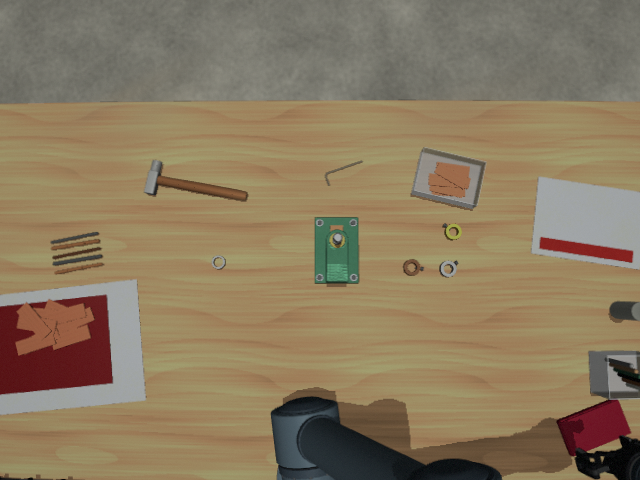

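The candidates are:
- The steel ring with a screw, at top (449,268) and scene (203,352). This is the collar.
- The brown look-alike at top (412,267).
- The yellow look-alike at top (453,231).
- The plain spacer ring at top (219,262).

The stand is at top (337,250), with its front facing up in the picture (+x).

Run:
```python
from h import *
for n in('top','scene'):
    im,d,c=load(n); P=cloud(d,c)
    def med(m): return np.round(np.median(P[m],0),1)
    # ram: points z>165
    near=(abs(P[...,0]-480)<200)&(abs(P[...,1])<160)&(d>0)
    m=near&(P[...,2]>178)&(P[...,2]<200)
    v,u=np.where(m); print(n,'ramtop',m.sum(),P[m].mean(0) if m.any() else 0, u.mean(),v.mean(), np.ptp(P[m],0))
    hsv=cv2.cvtColor(im,cv2.COLOR_BGR2HSV)
    g=near&(hsv[...,0]>55)&(hsv[...,0]<90)&(hsv[...,1]>100)
    for lo,hi in((10,30),(105,125)):
        q=g&(P[...,2]>lo)&(P[...,2]<hi); r=cv2.minAreaRect(P[q][:,:2].astype(np.float32)); print(lo,q.sum(),r)
    cu,cv_=(449,268) if n=='top' else (203,352)
    w=np.zeros((480,640),bool); w[cv_-22:cv_+22,cu-22:cu+22]=1
    t=w&(P[...,2]>13)&(P[...,2]<24)&(hsv[...,1]<90); (cx,cy),r=cv2.minEnclosingCircle(P[t][:,:2].astype(np.float32)); print('ring',t.sum(),cx,cy,r,med(t))
    dk=w&(P[...,2]>4)&(hsv[...,2]<75); print('dark',dk.sum(),P[dk].mean(0) if dk.any() else 0)
    a=cv2.resize(im[cv_-30:cv_+30,cu-40:cu+40],(400,300),interpolation=cv2.INTER_CUBIC)
    if n=='top': b=cv2.resize(im[208:288,297:377],(300,300),interpolation=cv2.INTER_CUBIC); cv2.imwrite('pics/crop1.png',np.hstack([a,b]))
```

```text
top ramtop 69 [563.86131072 -37.65284816 184.39358099] 338.1014492753623 237.05797101449275 [19.81950633 19.66614666  9.12002193]
10 1278 ((548.9806518554688, -35.292816162109375), (105.30435943603516, 160.60108947753906), 89.92687225341797)
105 916 ((528.5657348632812, -36.390663146972656), (117.59364318847656, 50.87919235229492), 0.06806531548500061)
ring 146 504.47735595703125 -315.955810546875 24.11277961730957 [ 503.5 -313.    17. ]
dark 33 [ 505.35316658 -306.36862859   52.02635294]
scene ramtop 71 [564.25007888 -39.62590968 183.51846443] 301.6056338028169 220.19718309859155 [19.78434205 19.97286771 10.14654569]
10 1318 ((550.951171875, -39.46505355834961), (158.99278259277344, 107.0914306640625), 0.2697334587574005)
105 652 ((530.751220703125, -39.622371673583984), (116.40010070800781, 50.2936897277832), 2.108829975128174)
ring 233 509.8681945800781 -294.5113830566406 43.373016357421875 [ 503.9 -314.5   18.2]
dark 107 [ 508.47415075 -318.32878776   10.17453004]
```

View pics/crop1.png

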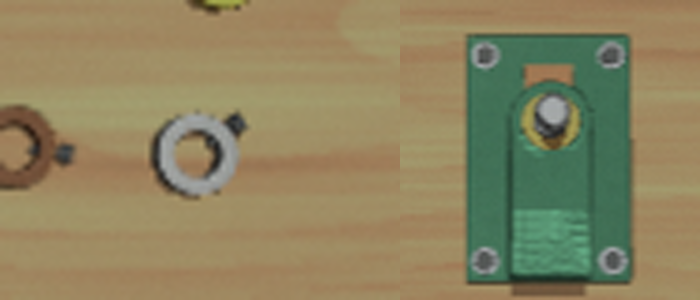

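The crop shows a grey steel collar at crop (197,155), with its dark screw head at (236,124). That puts the screw at about -51° in the world. The collar's centre is about (504,-314) mm. The ram is at about (564,-38.5) and the stand's yaw is about 0. Next I move over the ram.

Request:
{"api": "drive_tool", "payload": {
  "commands": [
    {"dx": 0.8,"dy": 1,"dz": 0.1,"rz": 1,"hand": -1},
    {"dx": 0.8,"dy": 1,"dz": 0.1,"rz": 1,"hand": -1},
    {"dx": 0.8,"dy": 1,"dz": 0.1,"rz": 1,"hand": -1},
    {"dx": 0.8,"dy": 1,"dz": 0.1,"rz": 1,"hand": -1},
    {"dx": 0.8,"dy": 1,"dz": 0.1,"rz": 1,"hand": -1},
    {"dx": 0.8,"dy": 1,"dz": 0.1,"rz": 1,"hand": -1},
    {"dx": 0.8,"dy": 1,"dz": 0.1,"rz": 1,"hand": -1},
    {"dx": 0.8,"dy": 1,"dz": 0.1,"rz": 1,"hand": -1},
    {"dx": 0.8,"dy": 1,"dz": 0.1,"rz": 1,"hand": -1},
    {"dx": 0.8,"dy": 1,"dz": 0.1,"rz": 1,"hand": -1},
    {"dx": 0.8,"dy": 1,"dz": 0.1,"rz": 1,"hand": -1},
    {"dx": 0.8,"dy": 1,"dz": 0.1,"rz": 1,"hand": -1},
    {"dx": 0.8,"dy": 1,"dz": 0.1,"rz": 1,"hand": -1},
    {"dx": 0.8,"dy": 1,"dz": 0.1,"rz": 1,"hand": -1},
    {"dx": 0.8,"dy": 1,"dz": 0.1,"rz": 1,"hand": -1},
    {"dx": 0.8,"dy": 1,"dz": 0.1,"rz": 1,"hand": -1},
    {"dx": 0.8,"dy": 1,"dz": 0.1,"rz": 1,"hand": -1},
    {"dx": 0.8,"dy": 1,"dz": 0.1,"rz": 1,"hand": -1},
    {"dx": 0.8,"dy": 1,"dz": 0.1,"rz": 1,"hand": -1},
    {"dx": 0.8,"dy": 1,"dz": 0.1,"rz": 1,"hand": -1}
  ]
}}

```text
invalid input
```

Request:
{"api": "drive_tool", "payload": {
  "commands": [
    {"dx": 0.8,"dy": 1,"dz": 0.1,"rx": 0,"ry": 0,"rz": 1,"hand": -1},
    {"dx": 0.8,"dy": 1,"dz": 0.1,"rx": 0,"ry": 0,"rz": 1,"hand": -1},
    {"dx": 0.8,"dy": 1,"dz": 0.1,"rx": 0,"ry": 0,"rz": 1,"hand": -1},
    {"dx": 0.8,"dy": 1,"dz": 0.1,"rx": 0,"ry": 0,"rz": 1,"hand": -1},
    {"dx": 0.8,"dy": 1,"dz": 0.1,"rx": 0,"ry": 0,"rz": 1,"hand": -1},
    {"dx": 0.8,"dy": 1,"dz": 0.1,"rx": 0,"ry": 0,"rz": 1,"hand": -1},
    {"dx": 0.8,"dy": 1,"dz": 0.1,"rx": 0,"ry": 0,"rz": 1,"hand": -1},
    {"dx": 0.8,"dy": 1,"dz": 0.1,"rx": 0,"ry": 0,"rz": 1,"hand": -1},
    {"dx": 0.8,"dy": 1,"dz": 0.1,"rx": 0,"ry": 0,"rz": 1,"hand": -1},
    {"dx": 0.8,"dy": 1,"dz": 0.1,"rx": 0,"ry": 0,"rz": 1,"hand": -1},
    {"dx": 0.8,"dy": 1,"dz": 0.1,"rx": 0,"ry": 0,"rz": 1,"hand": -1},
    {"dx": 0.8,"dy": 1,"dz": 0.1,"rx": 0,"ry": 0,"rz": 1,"hand": -1},
    {"dx": 0.8,"dy": 1,"dz": 0.1,"rx": 0,"ry": 0,"rz": 1,"hand": -1},
    {"dx": 0.8,"dy": 1,"dz": 0.1,"rx": 0,"ry": 0,"rz": 1,"hand": -1},
    {"dx": 0.8,"dy": 1,"dz": 0.1,"rx": 0,"ry": 0,"rz": 1,"hand": -1},
    {"dx": 0.8,"dy": 1,"dz": 0.1,"rx": 0,"ry": 0,"rz": 1,"hand": -1},
    {"dx": 0.8,"dy": 1,"dz": 0.1,"rx": 0,"ry": 0,"rz": 1,"hand": -1},
    {"dx": 0.8,"dy": 1,"dz": 0.1,"rx": 0,"ry": 0,"rz": 1,"hand": -1},
    {"dx": 0.8,"dy": 1,"dz": 0.1,"rx": 0,"ry": 0,"rz": 1,"hand": -1},
    {"dx": 0.8,"dy": 1,"dz": 0.1,"rx": 0,"ry": 0,"rz": 1,"hand": -1}
  ],
  "grip_force": 40
}}

```text
time: 1.77
position: [461.4, -156.2, 271.0]
eef_rot: [0.541, 0.841, -0.0, -0.0]
wrist_force: [0.4, -0.5, 0.1]
gripper_width: 85.4
gripper_force: 0.0
```

Request:
{"api": "drive_tool", "payload": {
  "commands": [
    {"dx": 0.855,"dy": 0.98,"dz": 0,"rx": 0,"ry": 0,"rz": 1,"hand": -1},
    {"dx": 0.855,"dy": 0.98,"dz": 0,"rx": 0,"ry": 0,"rz": 1,"hand": -1},
    {"dx": 0.855,"dy": 0.98,"dz": 0,"rx": 0,"ry": 0,"rz": 1,"hand": -1},
    {"dx": 0.855,"dy": 0.98,"dz": 0,"rx": 0,"ry": 0,"rz": 1,"hand": -1},
    {"dx": 0.855,"dy": 0.98,"dz": 0,"rx": 0,"ry": 0,"rz": 1,"hand": -1},
    {"dx": 0.855,"dy": 0.98,"dz": 0,"rx": 0,"ry": 0,"rz": 1,"hand": -1},
    {"dx": 0,"dy": 0,"dz": 0,"rx": 0,"ry": 0,"rz": 1,"hand": -1},
    {"dx": 0,"dy": 0,"dz": 0,"rx": 0,"ry": 0,"rz": 1,"hand": -1},
    {"dx": 0,"dy": 0,"dz": 0,"rx": 0,"ry": 0,"rz": 0,"hand": -1}
  ]
}}

```text
time: 2.52
position: [563.5, -39.2, 270.5]
eef_rot: [0.222, 0.975, -0.0, -0.001]
wrist_force: [0.1, -0.4, 0.1]
gripper_width: 85.9
gripper_force: 0.0
```

Run:
```python
from h import *
im,d,c=snap('wrist'); P=cloud(d,c); cv2.imwrite('pics/w1.png',im)
s=bot.read_state(); print(s['position'],s['eef_rot'],s['time'],np.round(c['pose'],2))
m=(d>0)&(P[...,2]>181)&(P[...,2]<190)&(np.hypot(P[...,0]-564,P[...,1]+38)<25)
print(m.sum()); 
if m.any(): v,u=np.where(m);print(P[m].mean(0),cv2.minEnclosingCircle(P[m][:,:2].astype(np.float32)),u.min(),u.max(),v.min(),v.max())
```

```text
[563.41759453 -39.57921207 270.70422798] [ 2.23926310e-01  9.74605879e-01  8.07429685e-06 -6.23618088e-04] 2.5667 [[ 4.3000e-01  8.6000e-01  2.7000e-01  4.9544e+02]
 [ 9.0000e-01 -4.1000e-01 -1.3000e-01 -6.4900e+00]
 [-0.0000e+00  3.0000e-01 -9.6000e-01  4.1405e+02]
 [ 0.0000e+00  0.0000e+00  0.0000e+00  1.0000e+00]]
591
[563.1143879  -36.94528987 184.81046282] ((563.3723754882812, -36.655792236328125), 10.990643501281738) 311 341 232 259
```

View pics/w1.png

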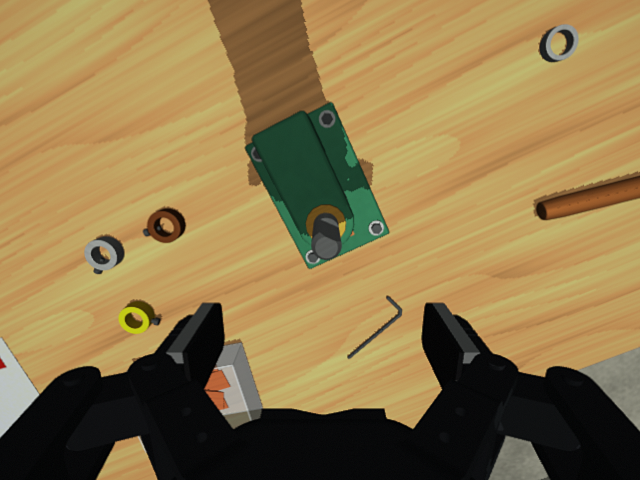

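The wrist view shows the ram's top at about (326,240), dark against the bush. I'll check its shape from depth and a contrast-stretched crop.

Run:
```python
from h import *
im,d,c=load('wrist'); P=cloud(d,c)
a=im[195:275,280:380].astype(float); a=np.clip(a*2.5,0,255).astype(np.uint8)
cv2.imwrite('pics/w1c.png',cv2.resize(a,(750,600),interpolation=cv2.INTER_CUBIC))
m=(d>0)&(P[...,2]>183.3)&(P[...,2]<187)&(np.hypot(P[...,0]-563.3,P[...,1]+37)<25)
q=P[m][:,:2]; h=cv2.convexHull(q.astype(np.float32))[:,0]
for t in range(0,360,15):
    w=np.array([np.cos(np.radians(t)),np.sin(np.radians(t))]); print(t,np.round((q@w).max()-w@[563.3,-36.9],1),end='; ')
print(len(q))
```

```text
0 9.1; 15 9.4; 30 9.6; 45 9.8; 60 10.3; 75 10.1; 90 9.2; 105 8.5; 120 7.7; 135 7.8; 150 8.5; 165 8.9; 180 9.1; 195 9.0; 210 9.0; 225 9.3; 240 9.0; 255 8.7; 270 9.0; 285 9.2; 300 8.9; 315 9.2; 330 9.3; 345 9.4; 470
```

View pics/w1c.png

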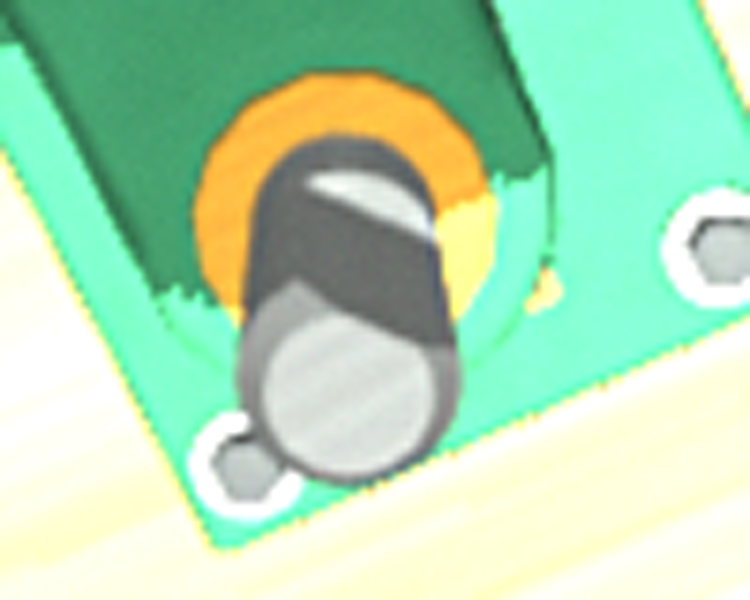

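The crop shows the flat clearly. Its chord on the lower ledge runs from crop (305,185) to (435,235), so the flat faces about 130° in the world. I'll pinch there.

Request:
{"api": "drive_tool", "payload": {
  "commands": [
    {"dx": 0.015,"dy": 0.075,"dz": 0,"rx": 0,"ry": 0,"rz": 1,"hand": -1},
    {"dx": 0,"dy": 0,"dz": -0.45,"rx": 0,"ry": 0,"rz": 1,"hand": -1},
    {"dx": 0,"dy": 0,"dz": -0.45,"rx": 0,"ry": 0,"rz": 1,"hand": -1},
    {"dx": 0,"dy": 0,"dz": -0.45,"rx": 0,"ry": 0,"rz": 1,"hand": -1},
    {"dx": 0,"dy": 0,"dz": -0.45,"rx": 0,"ry": 0,"rz": 1,"hand": -1},
    {"dx": 0,"dy": 0,"dz": -0.45,"rx": 0,"ry": 0,"rz": 1,"hand": -1},
    {"dx": 0,"dy": 0,"dz": -0.45,"rx": 0,"ry": 0,"rz": 1,"hand": -1},
    {"dx": 0,"dy": 0,"dz": -0.45,"rx": 0,"ry": 0,"rz": 1,"hand": -1},
    {"dx": 0,"dy": 0,"dz": -0.45,"rx": 0,"ry": 0,"rz": 1,"hand": -1},
    {"dx": 0,"dy": 0,"dz": -0.45,"rx": 0,"ry": 0,"rz": 1,"hand": -1},
    {"dx": 0,"dy": 0,"dz": -0.45,"rx": 0,"ry": 0,"rz": 1,"hand": -1},
    {"dx": 0,"dy": 0,"dz": -0.45,"rx": 0,"ry": 0,"rz": 1,"hand": -1},
    {"dx": 0,"dy": 0,"dz": -0.45,"rx": 0,"ry": 0,"rz": 1,"hand": -1},
    {"dx": 0,"dy": 0,"dz": -0.45,"rx": 0,"ry": 0,"rz": 0.2,"hand": -1},
    {"dx": 0,"dy": 0,"dz": -0.45,"rx": 0,"ry": 0,"rz": 0,"hand": -1},
    {"dx": 0,"dy": 0,"dz": 0,"rx": 0,"ry": 0,"rz": 0,"hand": 0},
    {"dx": 0,"dy": 0,"dz": 0,"rx": 0,"ry": 0,"rz": 0,"hand": 0.2}
  ],
  "grip_force": 30
}}

```text
time: 3.98
position: [563.3, -38.4, 144.7]
eef_rot: [-0.343, 0.939, 0.0, -0.001]
wrist_force: [0.8, 0.6, 0.2]
gripper_width: 64.0
gripper_force: 0.0
```

Request:
{"api": "drive_tool", "payload": {
  "commands": [
    {"dx": 0,"dy": 0,"dz": 0,"rx": 0,"ry": 0,"rz": 0,"hand": 1},
    {"dx": 0,"dy": 0,"dz": 0,"rx": 0,"ry": 0,"rz": 0,"hand": 1},
    {"dx": 0,"dy": 0,"dz": 0,"rx": 0,"ry": 0,"rz": 0,"hand": 1},
    {"dx": 0,"dy": 0,"dz": 0,"rx": 0,"ry": 0,"rz": 0,"hand": 1},
    {"dx": 0,"dy": 0,"dz": 0,"rx": 0,"ry": 0,"rz": 0,"hand": 1},
    {"dx": 0,"dy": 0,"dz": 0,"rx": 0,"ry": 0,"rz": 0,"hand": 1},
    {"dx": 0,"dy": 0,"dz": 0,"rx": 0,"ry": 0,"rz": 0,"hand": 1},
    {"dx": 0,"dy": 0,"dz": 0,"rx": 0,"ry": 0,"rz": 0,"hand": 1}
  ]
}}

```text
time: 4.65
position: [564.5, -38.5, 146.0]
eef_rot: [-0.344, 0.939, -0.0, 0.001]
wrist_force: [-0.9, -1.0, 5.9]
gripper_width: 17.6
gripper_force: 30.2
```

Width 17.6 mm means the fingers are square on the flat. Next I turn the ram by -130°.

Request:
{"api": "drive_tool", "payload": {
  "commands": [
    {"dx": 0,"dy": 0,"dz": 0,"rx": 0,"ry": 0,"rz": -1,"hand": 1},
    {"dx": 0,"dy": 0,"dz": 0,"rx": 0,"ry": 0,"rz": -1,"hand": 1},
    {"dx": 0,"dy": 0,"dz": 0,"rx": 0,"ry": 0,"rz": -1,"hand": 1},
    {"dx": 0,"dy": 0,"dz": 0,"rx": 0,"ry": 0,"rz": -1,"hand": 1},
    {"dx": 0,"dy": 0,"dz": 0,"rx": 0,"ry": 0,"rz": -1,"hand": 1},
    {"dx": 0,"dy": 0,"dz": 0,"rx": 0,"ry": 0,"rz": -1,"hand": 1},
    {"dx": 0,"dy": 0,"dz": 0,"rx": 0,"ry": 0,"rz": -1,"hand": 1},
    {"dx": 0,"dy": 0,"dz": 0,"rx": 0,"ry": 0,"rz": -1,"hand": 1},
    {"dx": 0,"dy": 0,"dz": 0,"rx": 0,"ry": 0,"rz": -1,"hand": 1},
    {"dx": 0,"dy": 0,"dz": 0,"rx": 0,"ry": 0,"rz": -1,"hand": 1},
    {"dx": 0,"dy": 0,"dz": 0,"rx": 0,"ry": 0,"rz": -1,"hand": 1},
    {"dx": 0,"dy": 0,"dz": 0,"rx": 0,"ry": 0,"rz": -1,"hand": 1},
    {"dx": 0,"dy": 0,"dz": 0,"rx": 0,"ry": 0,"rz": -1,"hand": 1}
  ]
}}

```text
time: 5.73
position: [562.3, -38.1, 146.0]
eef_rot: [0.217, 0.976, -0.0, -0.001]
wrist_force: [-7.0, 0.9, 10.7]
gripper_width: 17.2
gripper_force: 30.8
```

Request:
{"api": "drive_tool", "payload": {
  "commands": [
    {"dx": 0,"dy": 0,"dz": 0,"rx": 0,"ry": 0,"rz": -1,"hand": 1},
    {"dx": 0,"dy": 0,"dz": 0,"rx": 0,"ry": 0,"rz": -1,"hand": 1},
    {"dx": 0,"dy": 0,"dz": 0,"rx": 0,"ry": 0,"rz": -1,"hand": 1},
    {"dx": 0,"dy": 0,"dz": 0,"rx": 0,"ry": 0,"rz": -1,"hand": 1},
    {"dx": 0,"dy": 0,"dz": 0,"rx": 0,"ry": 0,"rz": -1,"hand": 1},
    {"dx": 0,"dy": 0,"dz": 0,"rx": 0,"ry": 0,"rz": -1,"hand": 1},
    {"dx": 0,"dy": 0,"dz": 0,"rx": 0,"ry": 0,"rz": -1,"hand": 1},
    {"dx": 0,"dy": 0,"dz": 0,"rx": 0,"ry": 0,"rz": -1,"hand": 1},
    {"dx": 0,"dy": 0,"dz": 0,"rx": 0,"ry": 0,"rz": -1,"hand": 1},
    {"dx": 0,"dy": 0,"dz": 0,"rx": 0,"ry": 0,"rz": -1,"hand": 1},
    {"dx": 0,"dy": 0,"dz": 0,"rx": 0,"ry": 0,"rz": -1,"hand": 1},
    {"dx": 0,"dy": 0,"dz": 0,"rx": 0,"ry": 0,"rz": -1,"hand": 1},
    {"dx": 0,"dy": 0,"dz": 0,"rx": 0,"ry": 0,"rz": -1,"hand": 1},
    {"dx": 0,"dy": 0,"dz": 0,"rx": 0,"ry": 0,"rz": 0,"hand": 1},
    {"dx": 0,"dy": 0,"dz": 0,"rx": 0,"ry": 0,"rz": 0,"hand": 1},
    {"dx": 0,"dy": 0,"dz": 0,"rx": 0,"ry": 0,"rz": 0,"hand": 1},
    {"dx": 0,"dy": 0,"dz": 0,"rx": 0,"ry": 0,"rz": 0,"hand": 1}
  ]
}}

```text
time: 7.15
position: [561.8, -35.9, 146.0]
eef_rot: [0.705, 0.709, 0.001, -0.003]
wrist_force: [-7.3, 7.3, 11.5]
gripper_width: 17.6
gripper_force: 30.2
```

The flat now faces the front (β≈0.3°) with a width of 17.6 mm. Next I release, rise and look.

Request:
{"api": "drive_tool", "payload": {
  "commands": [
    {"dx": 0,"dy": 0,"dz": 0,"rx": 0,"ry": 0,"rz": 0,"hand": -1},
    {"dx": 0,"dy": 0,"dz": 0,"rx": 0,"ry": 0,"rz": 0,"hand": -1},
    {"dx": 0,"dy": 0,"dz": 0,"rx": 0,"ry": 0,"rz": 0,"hand": -1},
    {"dx": 0,"dy": 0,"dz": 0,"rx": 0,"ry": 0,"rz": 0,"hand": -1},
    {"dx": 0,"dy": 0,"dz": 0.7,"rx": 0,"ry": 0,"rz": 0,"hand": -1},
    {"dx": 0,"dy": 0,"dz": 1,"rx": 0,"ry": 0,"rz": 0,"hand": -1},
    {"dx": 0,"dy": 0,"dz": 1,"rx": 0,"ry": 0,"rz": 0,"hand": -1},
    {"dx": 0,"dy": 0,"dz": 1,"rx": 0,"ry": 0,"rz": 0,"hand": -1},
    {"dx": 0,"dy": 0,"dz": 1,"rx": 0,"ry": 0,"rz": 0,"hand": -1},
    {"dx": 0,"dy": 0,"dz": 0.5,"rx": 0,"ry": 0,"rz": 0,"hand": -1},
    {"dx": 0,"dy": 0,"dz": 0,"rx": 0,"ry": 0,"rz": 0,"hand": -1},
    {"dx": 0,"dy": 0,"dz": 0,"rx": 0,"ry": 0,"rz": 0,"hand": -1}
  ]
}}

```text
time: 8.15
position: [564.3, -38.5, 249.1]
eef_rot: [0.706, 0.708, 0.0, 0.0]
wrist_force: [0.0, -0.6, -0.5]
gripper_width: 85.5
gripper_force: 0.0
```

Run:
```python
from h import *
im,d,c=snap('wrist'); P=cloud(d,c); s=bot.read_state(); print(s['position'],s['eef_rot'],s['wrist_force'])
m=(d>0)&(P[...,2]>180)&(P[...,2]<190)&(np.hypot(P[...,0]-563.5,P[...,1]+37)<25)
q=P[m&(P[...,2]>183.3)][:,:2]
for t in range(0,360,15):
    w=np.array([np.cos(np.radians(t)),np.sin(np.radians(t))]); print(t,np.round((q@w).max()-w@[563.5,-36.9],1),end='; ')
v,u=np.where(m); v,u=int(v.mean()),int(u.mean()); print(u,v)
a=im[v-60:v+40,u-60:u+60].astype(float)*2.3
# collar
hsv=cv2.cvtColor(im,cv2.COLOR_BGR2HSV)
near=(np.hypot(P[...,0]-504,P[...,1]+314)<40)&(d>0)
t=near&(P[...,2]>14.5)&(P[...,2]<22); print('collar',t.sum(), cv2.minEnclosingCircle(P[t][:,:2].astype(np.float32)) if t.any() else 0)
b=np.zeros((500,10,3))
if near.any():
    v,u=np.where(near); b=im[max(v.min(),0):v.max(),max(u.min(),0):u.max()]; print(u.min(),v.min(),u.max(),v.max()); b=cv2.resize(b,(200,500*0+200))
    b=cv2.copyMakeBorder(b,0,300,0,0,cv2.BORDER_CONSTANT)
cv2.imwrite('pics/w2.png',np.hstack([cv2.resize(np.clip(a,0,255),(600,500)),b]).astype(np.uint8))
```

```text
[563.65482398 -38.41260689 248.22175728] [ 7.05944409e-01  7.08267018e-01 -3.21061085e-04 -4.68702411e-04] [-0.38115358 -1.20648713  0.05720301]
0 7.1; 15 8.4; 30 10.0; 45 10.9; 60 11.0; 75 10.4; 90 10.4; 105 10.2; 120 10.1; 135 9.8; 150 9.5; 165 9.4; 180 9.1; 195 9.1; 210 8.7; 225 8.9; 240 8.6; 255 9.0; 270 8.9; 285 9.1; 300 8.9; 315 8.8; 330 8.7; 345 8.2; 319 252
collar 246 ((503.28558349609375, -310.40447998046875), 19.673076629638672)
250 374 307 413
```

View pics/w2.png

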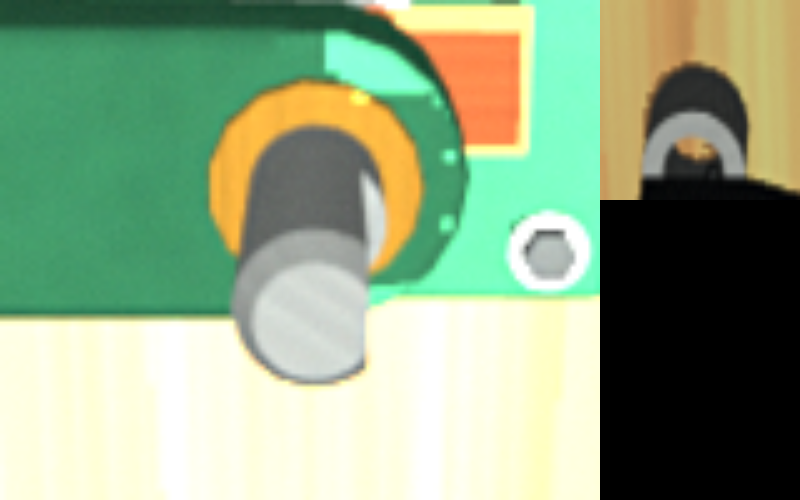

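The flat faces the front: its vertical edge is at crop (365,310), and depth support at 0° is 7.1 mm. Next I move to the collar.

Request:
{"api": "drive_tool", "payload": {
  "commands": [
    {"dx": -0.21,"dy": -0.98,"dz": 0,"rx": 0,"ry": 0,"rz": 0.95,"hand": -1},
    {"dx": -0.21,"dy": -0.98,"dz": 0,"rx": 0,"ry": 0,"rz": 0.95,"hand": -1},
    {"dx": -0.21,"dy": -0.98,"dz": 0,"rx": 0,"ry": 0,"rz": 0.95,"hand": -1},
    {"dx": -0.21,"dy": -0.98,"dz": 0,"rx": 0,"ry": 0,"rz": 0.95,"hand": -1},
    {"dx": -0.21,"dy": -0.98,"dz": 0,"rx": 0,"ry": 0,"rz": 0.95,"hand": -1},
    {"dx": -0.21,"dy": -0.98,"dz": 0,"rx": 0,"ry": 0,"rz": 0.95,"hand": -1},
    {"dx": -0.21,"dy": -0.98,"dz": 0,"rx": 0,"ry": 0,"rz": 0.95,"hand": -1},
    {"dx": -0.21,"dy": -0.98,"dz": -0.7,"rx": 0,"ry": 0,"rz": 0.95,"hand": -1},
    {"dx": -0.21,"dy": -0.98,"dz": -0.7,"rx": 0,"ry": 0,"rz": 0,"hand": -1},
    {"dx": -0.21,"dy": -0.98,"dz": -0.7,"rx": 0,"ry": 0,"rz": 0,"hand": -1},
    {"dx": -0.21,"dy": -0.98,"dz": -0.7,"rx": 0,"ry": 0,"rz": 0,"hand": -1},
    {"dx": -0.21,"dy": -0.98,"dz": -0.7,"rx": 0,"ry": 0,"rz": 0,"hand": -1},
    {"dx": -0.21,"dy": -0.98,"dz": -0.7,"rx": 0,"ry": 0,"rz": 0,"hand": -1},
    {"dx": -0.21,"dy": -0.98,"dz": -0.7,"rx": 0,"ry": 0,"rz": 0,"hand": -1},
    {"dx": 0,"dy": 0,"dz": 0,"rx": 0,"ry": 0,"rz": 0,"hand": -1},
    {"dx": 0,"dy": 0,"dz": 0,"rx": 0,"ry": 0,"rz": 0,"hand": -1}
  ]
}}

```text
time: 9.53
position: [503.3, -312.3, 148.6]
eef_rot: [0.438, 0.899, 0.001, -0.003]
wrist_force: [-0.4, -0.3, 0.2]
gripper_width: 85.5
gripper_force: 0.0
```

Run:
```python
from h import *
im,d,c=snap('wrist'); P=cloud(d,c); s=bot.read_state(); print(s['position'],s['eef_rot'],s['joint_positions'])
near=(np.hypot(P[...,0]-504,P[...,1]+314)<40)&(d>0)
hsv=cv2.cvtColor(im,cv2.COLOR_BGR2HSV)
t=near&(P[...,2]>16)&(P[...,2]<21); q=P[t][:,:2].astype(np.float32)
print('ring',t.sum(),cv2.minEnclosingCircle(q))
e=np.linalg.norm(q-q.mean(0),axis=1); print(q.mean(0))
h=near&(P[...,2]>5)&(P[...,2]<16); cen=np.array(cv2.minEnclosingCircle(q)[0])
r=np.linalg.norm(P[...,:2]-cen,axis=-1); h&=(r>22)&(r<34); hm=P[h][:,:2].mean(0)-cen if h.any() else [0,0]; print('head',h.sum(),hm,np.degrees(np.arctan2(hm[1],hm[0])))
v,u=np.where(t); print(u.mean(),v.mean())
v,u=int(v.mean()),int(u.mean()); a=im[max(v-60,0):v+60,max(u-80,0):u+80]
cv2.imwrite('pics/w3.png',cv2.resize(a,None,fx=4,fy=4,interpolation=cv2.INTER_CUBIC))
```

```text
[ 504.14075764 -311.93183171  149.82074526] [ 4.37097744e-01  8.99412413e-01  6.66089793e-04 -1.55867671e-03] [-6.61408768e-01  4.49163270e-01 -2.27253185e-02  1.10223369e+00
  6.56266057e-04  2.43330145e-01]
ring 1168 ((503.9447937011719, -315.3600769042969), 22.054113388061523)
[ 502.30917 -313.30444]
head 93 [  6.46332259 -10.21058899] -57.66611039997997
320.9683219178082 231.97859589041096
```

View pics/w3.png

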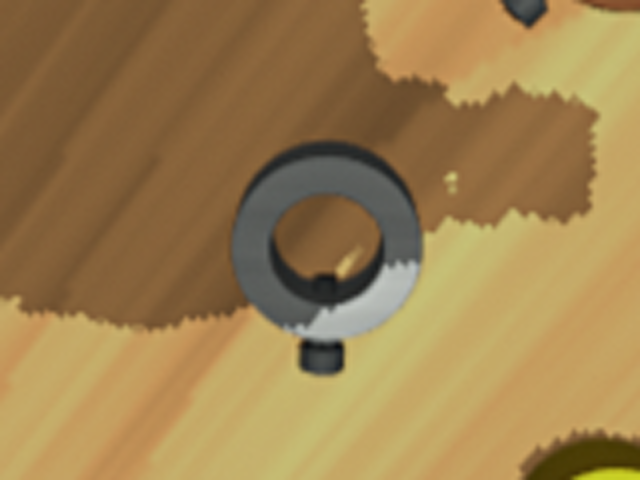

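The ring's top face is centred at crop (327,247), i.e. full-image pixel (322,233). Its screw head at crop (322,357) points almost along the image's down axis, about -54° in the world.

Run:
```python
from h import *
im,d,c=load('wrist'); C=np.array(c['pose'])[:3,3]
P=cloud(np.full((480,640),100.),c)
def at(u,v,z): r=P[int(v),int(u)]-C; return C+r*(z-C[2])/r[2]
a=(at(321,232,18)+at(322,233,18))/2; b=at(320,260,9); print(a,b,np.degrees(np.arctan2(*(b-a)[[1,0]])),np.linalg.norm((b-a)[:2]))
```

```text
[ 502.95288579 -313.41322716   18.        ] [ 518.91510443 -336.00050195    9.        ] -54.75150384226987 27.65822493120577
```

Request:
{"api": "drive_tool", "payload": {
  "commands": [
    {"dx": -0.035,"dy": -0.065,"dz": -0.9,"rx": 0,"ry": 0,"rz": -0.55,"hand": -1},
    {"dx": 0,"dy": 0,"dz": -1,"rx": 0,"ry": 0,"rz": 0,"hand": -1},
    {"dx": 0,"dy": 0,"dz": -1,"rx": 0,"ry": 0,"rz": 0,"hand": -1},
    {"dx": 0,"dy": 0,"dz": -1,"rx": 0,"ry": 0,"rz": 0,"hand": -1},
    {"dx": 0,"dy": 0,"dz": -1,"rx": 0,"ry": 0,"rz": 0,"hand": -1},
    {"dx": 0,"dy": 0,"dz": -1,"rx": 0,"ry": 0,"rz": 0,"hand": -1},
    {"dx": 0,"dy": 0,"dz": -0.7,"rx": 0,"ry": 0,"rz": 0,"hand": -1},
    {"dx": 0,"dy": 0,"dz": -0.4,"rx": 0,"ry": 0,"rz": 0,"hand": -1},
    {"dx": 0,"dy": 0,"dz": -0.3,"rx": 0,"ry": 0,"rz": 0,"hand": -1},
    {"dx": 0,"dy": 0,"dz": 0,"rx": 0,"ry": 0,"rz": 0,"hand": -1},
    {"dx": 0,"dy": 0,"dz": 0,"rx": 0,"ry": 0,"rz": 0,"hand": -1}
  ]
}}

```text
time: 10.5
position: [505.0, -314.0, 6.0]
eef_rot: [0.458, 0.889, -0.0, 0.0]
wrist_force: [0.2, -0.3, 0.2]
gripper_width: 85.6
gripper_force: 0.0
```

Request:
{"api": "drive_tool", "payload": {
  "commands": [
    {"dx": 0,"dy": 0,"dz": 0,"rx": 0,"ry": 0,"rz": 0,"hand": 1},
    {"dx": 0,"dy": 0,"dz": 0,"rx": 0,"ry": 0,"rz": 0,"hand": 1},
    {"dx": 0,"dy": 0,"dz": 0,"rx": 0,"ry": 0,"rz": 0,"hand": 1},
    {"dx": 0,"dy": 0,"dz": 0,"rx": 0,"ry": 0,"rz": 0,"hand": 1},
    {"dx": 0,"dy": 0,"dz": 0,"rx": 0,"ry": 0,"rz": 0,"hand": 1},
    {"dx": 0,"dy": 0,"dz": 0,"rx": 0,"ry": 0,"rz": 0,"hand": 1},
    {"dx": 0,"dy": 0,"dz": 0,"rx": 0,"ry": 0,"rz": 0,"hand": 1},
    {"dx": 0,"dy": 0,"dz": 0,"rx": 0,"ry": 0,"rz": 0,"hand": 1}
  ],
  "grip_force": 40
}}

```text
time: 11.17
position: [504.9, -314.6, 6.3]
eef_rot: [0.458, 0.889, -0.0, 0.001]
wrist_force: [-1.2, 0.6, 5.5]
gripper_width: 38.3
gripper_force: 40.2
```

The tool stopped about 4 mm high, so I'll regrip lower for a firmer hold.

Request:
{"api": "drive_tool", "payload": {
  "commands": [
    {"dx": 0,"dy": 0,"dz": 0,"rx": 0,"ry": 0,"rz": 0,"hand": -0.3},
    {"dx": 0,"dy": 0,"dz": 0,"rx": 0,"ry": 0,"rz": 0,"hand": -0.3},
    {"dx": -0.09,"dy": 0.05,"dz": -0.2,"rx": 0,"ry": 0,"rz": 0,"hand": -0.3},
    {"dx": 0,"dy": 0,"dz": 0,"rx": 0,"ry": 0,"rz": 0,"hand": -0.3},
    {"dx": 0,"dy": 0,"dz": 0,"rx": 0,"ry": 0,"rz": 0,"hand": -0.3}
  ]
}}

```text
time: 11.58
position: [501.9, -312.5, 0.6]
eef_rot: [0.458, 0.889, 0.0, -0.001]
wrist_force: [0.0, -0.0, -0.4]
gripper_width: 55.6
gripper_force: 0.0
```

Request:
{"api": "drive_tool", "payload": {
  "commands": [
    {"dx": 0,"dy": 0,"dz": 0,"rx": 0,"ry": 0,"rz": 0,"hand": 1},
    {"dx": 0,"dy": 0,"dz": 0,"rx": 0,"ry": 0,"rz": 0,"hand": 1},
    {"dx": 0,"dy": 0,"dz": 0,"rx": 0,"ry": 0,"rz": 0,"hand": 1},
    {"dx": 0,"dy": 0,"dz": 0,"rx": 0,"ry": 0,"rz": 0,"hand": 1},
    {"dx": 0,"dy": 0,"dz": 0,"rx": 0,"ry": 0,"rz": 0,"hand": 1},
    {"dx": 0,"dy": 0,"dz": 0,"rx": 0,"ry": 0,"rz": 0,"hand": 1}
  ]
}}

```text
time: 12.08
position: [502.7, -313.2, 1.4]
eef_rot: [0.458, 0.889, 0.0, 0.0]
wrist_force: [0.2, 0.4, 0.6]
gripper_width: 38.0
gripper_force: 40.4
```

The collar is gripped. Next I lift it, turn it +54.7° and carry it to above the ram.

Request:
{"api": "drive_tool", "payload": {
  "commands": [
    {"dx": 0,"dy": 0,"dz": 0.5,"rx": 0,"ry": 0,"rz": 0,"hand": 1},
    {"dx": 0,"dy": 0,"dz": 1,"rx": 0,"ry": 0,"rz": 0,"hand": 1},
    {"dx": 0,"dy": 0,"dz": 1,"rx": 0,"ry": 0,"rz": 0,"hand": 1},
    {"dx": 0,"dy": 0,"dz": 1,"rx": 0,"ry": 0,"rz": 0,"hand": 1},
    {"dx": 0,"dy": 0,"dz": 1,"rx": 0,"ry": 0,"rz": 0,"hand": 1},
    {"dx": 0,"dy": 0,"dz": 1,"rx": 0,"ry": 0,"rz": 0,"hand": 1},
    {"dx": 0,"dy": 0,"dz": 1,"rx": 0,"ry": 0,"rz": 0,"hand": 1},
    {"dx": 0,"dy": 0,"dz": 1,"rx": 0,"ry": 0,"rz": 0,"hand": 1},
    {"dx": 0,"dy": 0,"dz": 1,"rx": 0,"ry": 0,"rz": 0.9,"hand": 1},
    {"dx": 0,"dy": 0,"dz": 1,"rx": 0,"ry": 0,"rz": 0.9,"hand": 1},
    {"dx": 0,"dy": 0,"dz": 1,"rx": 0,"ry": 0,"rz": 0.9,"hand": 1},
    {"dx": 0,"dy": 0,"dz": 0.7,"rx": 0,"ry": 0,"rz": 0.9,"hand": 1}
  ]
}}

```text
time: 13.08
position: [502.8, -313.2, 228.0]
eef_rot: [0.312, 0.95, -0.0, 0.001]
wrist_force: [-0.6, 0.3, -1.0]
gripper_width: 38.0
gripper_force: 40.4
```

Request:
{"api": "drive_tool", "payload": {
  "commands": [
    {"dx": 0.2175,"dy": 0.985,"dz": 0,"rx": 0,"ry": 0,"rz": 0.9,"hand": 1},
    {"dx": 0.2175,"dy": 0.985,"dz": 0,"rx": 0,"ry": 0,"rz": 0.9,"hand": 1},
    {"dx": 0.2175,"dy": 0.985,"dz": 0,"rx": 0,"ry": 0,"rz": 0.9,"hand": 1},
    {"dx": 0.2175,"dy": 0.985,"dz": 0,"rx": 0,"ry": 0,"rz": 0.9,"hand": 1},
    {"dx": 0.2175,"dy": 0.985,"dz": 0,"rx": 0,"ry": 0,"rz": 0.9,"hand": 1},
    {"dx": 0.2175,"dy": 0.985,"dz": 0,"rx": 0,"ry": 0,"rz": 0.9,"hand": 1},
    {"dx": 0.2175,"dy": 0.985,"dz": 0,"rx": 0,"ry": 0,"rz": 0.9,"hand": 1},
    {"dx": 0.2175,"dy": 0.985,"dz": 0,"rx": 0,"ry": 0,"rz": 0.9,"hand": 1},
    {"dx": 0.2175,"dy": 0.985,"dz": 0,"rx": 0,"ry": 0,"rz": 0.14,"hand": 1},
    {"dx": 0.2175,"dy": 0.985,"dz": 0,"rx": 0,"ry": 0,"rz": 0,"hand": 1},
    {"dx": 0.2175,"dy": 0.985,"dz": 0,"rx": 0,"ry": 0,"rz": 0,"hand": 1},
    {"dx": 0.2175,"dy": 0.985,"dz": 0,"rx": 0,"ry": 0,"rz": 0,"hand": 1},
    {"dx": 0.2175,"dy": 0.985,"dz": 0,"rx": 0,"ry": 0,"rz": 0,"hand": 1},
    {"dx": 0.2175,"dy": 0.985,"dz": 0,"rx": 0,"ry": 0,"rz": 0,"hand": 1},
    {"dx": 0,"dy": 0,"dz": 0,"rx": 0,"ry": 0,"rz": 0,"hand": 1},
    {"dx": 0,"dy": 0,"dz": 0,"rx": 0,"ry": 0,"rz": 0,"hand": 1},
    {"dx": 0,"dy": 0,"dz": 0,"rx": 0,"ry": 0,"rz": 0,"hand": 1}
  ]
}}

```text
time: 14.5
position: [563.3, -37.6, 225.6]
eef_rot: [-0.001, 1.0, -0.0, -0.0]
wrist_force: [-0.5, -0.8, -1.5]
gripper_width: 38.1
gripper_force: 40.5
```

Run:
```python
from h import *
s=bot.read_state(); print(s['position'],s['eef_rot'],s['joint_positions'])
a,_,_=snap('wrist'); b,_,_=snap('scene')
a=np.clip(a[180:430,170:470].astype(float)*2,0,255).astype(np.uint8); a=cv2.resize(a,(480,400)); b=cv2.resize(b[140:300,240:360],(300,400),interpolation=cv2.INTER_CUBIC)
cv2.imwrite('pics/w4.png',np.hstack([a,b]))
```

```text
[563.32461878 -37.56623897 225.62025076] [-1.32726982e-03  9.99999094e-01 -2.20088459e-04 -3.26449705e-05] [-1.78697582e-01  3.57176313e-01  3.68650937e-02  1.25047053e+00
 -4.44753756e-04 -1.81352126e-01]
```

View pics/w4.png

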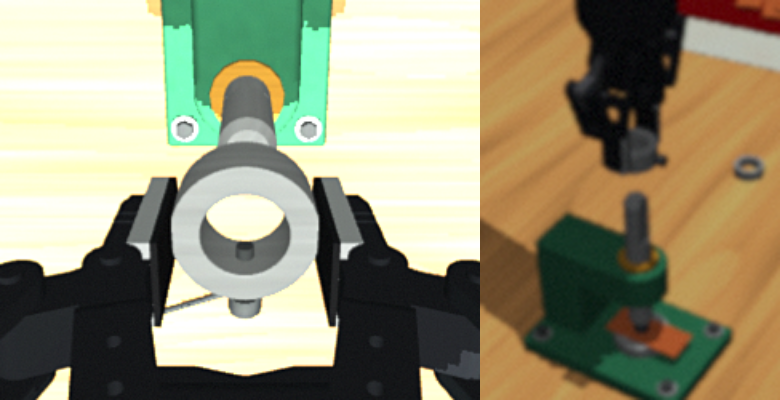

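The collar is held level, with its screw pointing to the front at crop (245,300) and the ram behind and below it at (245,130). I'll measure the collar's centre from depth.

Run:
```python
from h import *
from scipy.optimize import least_squares
im,d,c=load('wrist'); P=cloud(d,c)
m=(d>0)&(np.hypot(P[...,0]-563.5,P[...,1]+37.5)<22)&(abs(P[...,2]-242)<8)
z=np.median(P[m][:,2]); m&=abs(P[...,2]-z)<1.5; q=P[m]
A=np.c_[q[:,:2],np.ones(len(q))]; print(len(q),z,'tilt',np.linalg.lstsq(A,q[:,2],rcond=None)[0][:2])
h=cv2.convexHull(q[:,:2].astype(np.float32))[:,0]
r=least_squares(lambda p:np.linalg.norm(h-p[:2],axis=1)-p[2],[563,-37,20],loss='soft_l1'); print(r.x)
m=(d>0)&(P[...,2]>125)&(P[...,2]<188)&(np.hypot(P[...,0]-563.5,P[...,1]+37)<14)
for lo in range(120,185,10):
    k=m&(P[...,2]>lo)&(P[...,2]<lo+10)
    if k.sum()>20: print(lo,k.sum(),np.percentile(P[k][:,1],[2,98]).mean(),P[k][:,0].min())
```

```text
4192 242.71010092505588 tilt [ 0.00085388 -0.00089532]
[564.10997921 -37.64327011  20.56879297]
120 46 -36.6051746068422 552.6157800499617
130 106 -37.0595307094432 552.3590295085125
140 117 -36.722844345037636 552.4503986347013
150 141 -36.88882037617907 552.2806902382855
160 154 -36.865433365791304 552.361085123466
170 174 -36.63142427467167 552.2152865668309
180 484 -36.81451094795849 552.4716369082316
```

Request:
{"api": "drive_tool", "payload": {
  "commands": [
    {"dx": -0.035,"dy": 0.04,"dz": 0,"rx": 0,"ry": 0,"rz": 0,"hand": 1},
    {"dx": 0,"dy": 0,"dz": -0.5,"rx": 0,"ry": 0,"rz": 0,"hand": 1},
    {"dx": 0,"dy": 0,"dz": -0.5,"rx": 0,"ry": 0,"rz": 0,"hand": 1},
    {"dx": 0,"dy": 0,"dz": -0.5,"rx": 0,"ry": 0,"rz": 0,"hand": 1},
    {"dx": 0,"dy": 0,"dz": -0.2,"rx": 0,"ry": 0,"rz": 0,"hand": 1},
    {"dx": 0,"dy": 0,"dz": -0.2,"rx": 0,"ry": 0,"rz": 0,"hand": 1},
    {"dx": 0,"dy": 0,"dz": -0.2,"rx": 0,"ry": 0,"rz": 0,"hand": 1},
    {"dx": 0,"dy": 0,"dz": -0.2,"rx": 0,"ry": 0,"rz": 0,"hand": 1},
    {"dx": 0,"dy": 0,"dz": 0,"rx": 0,"ry": 0,"rz": 0,"hand": 1},
    {"dx": 0,"dy": 0,"dz": 0,"rx": 0,"ry": 0,"rz": 0,"hand": 1}
  ]
}}

```text
time: 15.43
position: [562.8, -36.4, 179.3]
eef_rot: [-0.001, 1.0, 0.0, -0.0]
wrist_force: [0.6, -0.1, -0.5]
gripper_width: 38.3
gripper_force: 40.5
```

Request:
{"api": "drive_tool", "payload": {
  "commands": [
    {"dx": 0,"dy": 0,"dz": -0.15,"rx": 0,"ry": 0,"rz": 0,"hand": 1},
    {"dx": 0,"dy": 0,"dz": -0.15,"rx": 0,"ry": 0,"rz": 0,"hand": 1},
    {"dx": 0,"dy": 0,"dz": -0.15,"rx": 0,"ry": 0,"rz": 0,"hand": 1},
    {"dx": 0,"dy": 0,"dz": 0,"rx": 0,"ry": 0,"rz": 0,"hand": 1}
  ]
}}

```text
time: 15.77
position: [562.4, -36.4, 169.6]
eef_rot: [-0.001, 1.0, 0.0, -0.0]
wrist_force: [0.8, 0.6, -1.4]
gripper_width: 38.3
gripper_force: 40.5
```

Request:
{"api": "drive_tool", "payload": {
  "commands": [
    {"dx": 0,"dy": 0,"dz": -0.15,"rx": 0,"ry": 0,"rz": 0,"hand": 1},
    {"dx": 0,"dy": 0,"dz": 0,"rx": 0,"ry": 0,"rz": 0,"hand": 1}
  ]
}}

```text
time: 15.93
position: [562.6, -36.4, 166.8]
eef_rot: [-0.001, 1.0, 0.0, -0.0]
wrist_force: [-0.2, -0.7, -1.1]
gripper_width: 38.4
gripper_force: 40.5
```

It slides on freely. There are 12 mm left.

Request:
{"api": "drive_tool", "payload": {
  "commands": [
    {"dx": 0,"dy": 0,"dz": -0.15,"rx": 0,"ry": 0,"rz": 0,"hand": 1},
    {"dx": 0,"dy": 0,"dz": -0.15,"rx": 0,"ry": 0,"rz": 0,"hand": 1},
    {"dx": 0,"dy": 0,"dz": -0.15,"rx": 0,"ry": 0,"rz": 0,"hand": 1},
    {"dx": 0,"dy": 0,"dz": -0.15,"rx": 0,"ry": 0,"rz": 0,"hand": 1},
    {"dx": 0,"dy": 0,"dz": 0,"rx": 0,"ry": 0,"rz": 0,"hand": 1},
    {"dx": 0,"dy": 0,"dz": 0,"rx": 0,"ry": 0,"rz": 0,"hand": 1},
    {"dx": 0,"dy": 0,"dz": 0,"rx": 0,"ry": 0,"rz": 0,"hand": 1},
    {"dx": 0,"dy": 0,"dz": 0,"rx": 0,"ry": 0,"rz": 0,"hand": 1}
  ]
}}

```text
time: 16.6
position: [563.0, -36.5, 155.5]
eef_rot: [-0.001, 1.0, -0.0, 0.0]
wrist_force: [0.2, -0.1, -1.5]
gripper_width: 38.5
gripper_force: 40.5
```

Run:
```python
from h import *
im,d,c=snap('wrist'); P=cloud(d,c); s=bot.read_state(); print(s['position'],s['wrist_force'],s['gripper_force'])
m=(d>0)&(np.hypot(P[...,0]-563.5,P[...,1]+37)<20.5)&(abs(P[...,2]-171.5)<6); z=np.median(P[m][:,2]); m&=abs(P[...,2]-z)<1.5; q=P[m]
print(len(q),z,np.linalg.lstsq(np.c_[q[:,:2],np.ones(len(q))],q[:,2],rcond=None)[0][:2])
a=np.clip(im[180:430,170:470].astype(float)*2,0,255).astype(np.uint8); b,_,_=snap('scene'); b=cv2.resize(b[140:300,240:360],(300,400),interpolation=cv2.INTER_CUBIC)
cv2.imwrite('pics/w5.png',np.hstack([cv2.resize(a,(480,400)),b]))
```

```text
[563.01693008 -36.50340778 155.52506024] [ 0.68411059 -0.12082993 -0.93517238] 40.48636763356626
3665 172.7685570488203 [ 0.00413456 -0.00094478]
```

View pics/w5.png

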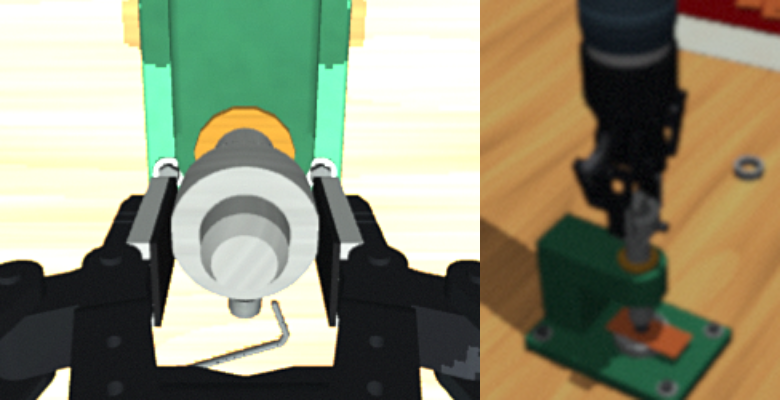

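The collar is on the ram and level. Its screw points to the front at crop (245,305), and its top is at 172.8 mm, so its middle is at about 164 mm against a target of 162.5 mm. Handing in.

```bash
python3 -c "
from plant import job
print(job.hand_in())"
```

```text
the job is handed in; nothing more can be done
None
```

The collar is on the ram with its screw to the front over the flat, level and still gripped about 1 mm above the flat's middle; I've handed the job in, but no verdict was returned.

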